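# Cue the helper at the nut chopper

## Robot

A 6-joint arm with a two-finger parallel gripper is mounted at the origin on the work surface. World frame = base frame: x ahead of the robot, y to its left, z up, the work surface at z = 0. Lengths are in m, angles in rad, forces in N, time in s.
With the tool pointing down it reaches from about 0.25 to 0.775 m from the base axis. Payload 4 kg.
Tool frame: the origin (TCP) lies at the very end of the fingers, on their centre line; the grasp point (between the pads) lies 19 mm behind it; z points along the fingers, y is the line along which they close (so a half turn about z gives the same grasp; the last joint's range is limited). The gripper opens to 94 mm and grips with 3 to 60 N. Pads are 16 mm wide; open, the fingers measure 119 mm over their backs; the gripper's body (75 mm by 177 mm) begins 78 mm behind the grasp point.
Start: joints at [-1.412, 0.087, 1.371, -0, 1.684, -0.103], TCP at [0.142, -0.531, 0.206] pointing down, gripper open.
Joint ranges: [-3.1, 3.1], [-0.76, 2.03], [0.27, 2.55], [-1.08, 4.22], [0.17, 2.65], [-2.57, 2.57]. Speed limits (rad/s): [2.79, 2.79, 3.14, 3.14, 3.14, 3.14].

## Interface

Orientations are given as [roll, pitch, yaw] about the fixed x, y, z axes, in that order (R = Rz(yaw) Ry(pitch) Rx(roll)).
In Python, from bench import robot gives the robot as it stands. The module is installed in compiled form; this text tells all that it offers.
- The arm moves only by the tool move_arm, never from a script. Its argument "deltas" is one flat list of numbers, 7 for each row, row after row: the turn, a rotation vector about the tool's x, y, z in rad, then the shift along the tool's x, y, z in cm, then the closure, from -1 (fully open) to 1 (shut). A call has 1 to 8 rows; each row is the pose to reach, as a shift and turn from the pose commanded when the call began, along the tool's axes at that moment; what a row does not reach only later rows make up. A row lasts 1/10 s, in which the tool goes at most 50 mm and 8.59 degrees, less where a joint would pass 70% of its speed; a pose out of reach is approached as far as the arm can. A call with a gripper value outside its range is refused whole. The fingers move at their own pace and stop on an object; the grip force is fixed at half the most. Time passes only in rows, so rows that repeat a pose let the fingers close. It gives the time, the measured TCP pose, the force, the opening and the grip force at its end, in the units of the state.
- robot.get_obs(): the state, without advancing time (a new reading comes with each control period).
- robot.snapshot(name): name is "scene" or "top" or "wrist"; returns a dict with "image" (400x640x3 uint8, red, green, blue), "depth" (400x640 float32, m along the optical axis (not along the pixel's ray), 0 where there is no reading), "fov_y" (degrees; the focal length in pixels is half the picture's height over the tangent of half this angle, whatever the lens; pixels are square), "cx", "cy" (the principal point, pixels), "D" ([k1, k2, p1, p2, k3] as OpenCV has them; the pictures are not rectified), "origin" and "orientation" of the camera in the world; the wrist camera has in their place "T_tool_cam" (4x4, takes a point from camera to tool coordinates, whose origin is the TCP and whose axes are the flange's). Camera axes: x right, y up, looking along -z (the intrinsics and any distortion apply to the point x, -y, -z); pixel columns grow to the right and rows downward; lengths in m; the calibration is good to about 2 mm. A picture is of the moment at which its call begins: read the wrist's pose just before it.
- robot.close_job(): hands the job in; it is judged then, once.
The state is a dict: "time": time; "joint_positions": joint angles; "qvel": joint speeds; "joint_torque": joint torques, N m; "tool_pos": TCP position; "ee_rot": TCP orientation; "wrist_force": force on the tool from outside, world axes, zero at the start; "wrist_torque": the same for the moment, N m; "width": finger opening in m; "finger_force": force on a finger pad.
Only numpy, scipy, OpenCV 4.12 (cv2) and the standard library are available. Lean on these libraries where they do the work, as an engineer would, in place of code of your own. Each camera call takes 0.05 s, during which the arm holds its last target. There are 200 camera calls.

## Task

Get a portion of chopped nuts under way: with the fingers, gently push the empty cream ramekin along the counter, without lifting or tipping it, until it stands close beside the nut chopper's jar, on the side away from the crank and within about three centimetres of the glass, and draw the fingers away from it. Then show the helper what to do without touching: point straight down at the middle of the ramekin of hazelnuts with the fingertips two or three centimetres above it and hold still for two seconds, then point down in the same way at the wooden knob of the chopper's crank, and finish still pointing there. Touch none of the other things on the counter and do not shove the chopper with the ramekin.

Things in the scene. Friction and masses are not known exactly. Their poses are not given: they have to be found in the camera images.
- empty_ramekin_center (a point): The empty cream ceramic ramekin: a round fluted dish with upright sides, 90 mm across outside, 50 mm high, wall 5 mm, about 0.24 kg, loose on the counter, open at the top. This point is on its axis half-way up (25 mm above its underside); z is up. It is too wide to take across in most grippers and is to be pushed only.
- nut_ramekin_top (a point): The other cream ramekin, the same dish but full of brown hazelnuts. This point is on its axis at the height of its rim, 50 mm above the counter; the nuts heap up to about 60 mm above the counter. Only to be pointed at.
- chopper: The hand-crank nut chopper, loose on the counter, about 1 kg: a squat clear glass jar (90 mm across, 86 mm high), a steel screw collar (94 mm across) and on it a red hopper that widens to 97 mm across at its open top, 180 mm above the counter. Origin: centre of its underside; z is up; its own y axis points to the side where the crank is (the crank arm and knob stand 47 to 104 mm from the jar's axis on that side).
- crank_knob (a point): The pale turned-wood knob at the end of the black cast-iron crank arm: a round grip 25 mm across and 40 mm long, its length lying level along the chopper's y axis. This point is the middle of the knob, so its top is 12.5 mm above this point. It lies 84 mm from the jar's axis and 168 to 193 mm above the counter.
- crank (a joint): Angle of the crank about the chopper's y axis (rad): 0 = arm straight up, positive = knob leaning to the chopper's +x side; the arm is 65 mm long, on an axle 128 mm above the counter. It is stiff enough to stay where it is and must not be turned.
- mug: Speckled blue enamel mug, 87 mm across, 84 mm high, handle on its own +y side (to 71 mm from its axis). Origin: centre of underside. Bystander.
- muddler: Beechwood muddler lying on the counter, 232 mm long along its own x axis, 37 mm thick at its broad end (-x). Origin: under its middle, at the counter. Bystander.
- cone_stand: Cast aluminium cone stand, 230 mm long along its own y axis, 90 mm wide, plate top 100 mm high; two sugar cones stand in it, up to 156 mm high. Origin: centre of its foot. Bystander.
- dipper: Ice-cream dipper lying on the counter, about 210 mm long along its own x axis, steel bowl (56 mm across, 30 mm high) at +x, ivory handle. Origin: under its middle. Bystander.
- sauce_bottle: Caramel sauce squeeze bottle standing upright, 60 mm across, 190 mm high, white cap and nozzle. Origin: centre of underside. Bystander.
Not all that is in view belongs to the job. What is shaped like the part that bears empty_ramekin_center but blue or red is not meant.

How it is judged:
By the outcome, as a careful person would: the job done as asked, in the order asked, and still so for the second after the job is handed in, with the robot touching nothing.
It also fails if it takes over 72 s, if anything falls off the work surface, if the arm or the gripper's body presses on something with over 40 N, if the wrist force passes 120 N, or if a joint passes its speed limit or range.

## Working session

There is one attempt and no reset: what is moved stays moved. The work goes in short steps, Python scripts to look and compute and a tool call to move; the robot and the scene stay as the last step left them, time stands still between calls to the robot, and variables do not carry over. Pictures are saved under pics/ and viewed, at most 10 in all, crops included, and the job is handed in when it is done.

Besides the shell and the picture viewer there is one more tool, called as name(argument=value, ...), one argument or row to a line, values as JSON. move_arm: Moves the arm, as the interface text tells. Its arguments: {"type":"object","properties":{"deltas":{"type":"array","items":{"type":"number"}}},"required":["deltas"]}

```bash
mkdir -p pics; cat > h.py <<'E'
import numpy as np, cv2, pickle
from scipy.spatial.transform import Rotation as R
from bench import robot
def snap(n):
    o=robot.get_obs(); s=robot.snapshot(n)
    if n=='wrist':
        T=np.eye(4);T[:3,3]=o['tool_pos'];T[:3,:3]=R.from_euler('xyz',o['ee_rot']).as_matrix()
        s['T']=T@np.array(s['T_tool_cam'])
    else:
        q=np.array(s['orientation']);T=np.eye(4);T[:3,3]=s['origin']
        T[:3,:3]=q if q.shape==(3,3) else (R.from_euler('xyz',q).as_matrix() if q.size==3 else R.from_quat(q).as_matrix())
        s['T']=T
    h=s['image'].shape[0];f=h/2/np.tan(np.radians(s['fov_y'])/2)
    s['K']=np.array([[f,0,s['cx']],[0,f,s['cy']],[0,0,1.]]);return s
def rays(s,uv):
    p=cv2.undistortPoints(np.array(uv,float).reshape(-1,1,2),s['K'],np.array(s['D'],float)).reshape(-1,2)
    return np.c_[p[:,0],-p[:,1],-np.ones(len(p))]@s['T'][:3,:3].T
def onz(s,uv,z):
    d=rays(s,uv);o=s['T'][:3,3];return o+d*((z-o[2])/d[:,2])[:,None]
def cloud(s):
    v,u=np.mgrid[0:400,0:640];d=rays(s,np.c_[u.ravel(),v.ravel()]);P=s['T'][:3,3]+d*s['depth'].reshape(-1,1)
    P[s['depth'].ravel()==0]=np.nan;return P.reshape(400,640,3)
E
python3 - <<'E'
from h import *
for n in('scene','top','wrist'):
    s=snap(n);pickle.dump(s,open(n+'.pkl','wb'));cv2.imwrite(f'pics/{n}.png',s['image'][:,:,::-1])
    print(n,s['orientation'] if n!='wrist' else '',s['T'].round(3).tolist(),s['D'],s['fov_y'])
E
```

```text
scene [6.53494043e-01 2.19139878e-03 2.37877520e+00] [[-0.723, -0.55, 0.419, 1.115], [0.691, -0.573, 0.441, 0.639], [-0.002, 0.608, 0.794, 1.31], [0.0, 0.0, 0.0, 1.0]] [-0.04182208  0.          0.          0.          0.        ] 47.63943174497169
top [ 0.07476871 -0.02281088 -1.54080753] [[0.03, 0.997, -0.075, 0.388], [-0.999, 0.032, 0.02, -0.006], [0.023, 0.075, 0.997, 1.436], [0.0, 0.0, 0.0, 1.0]] [-0.14480744  0.          0.          0.          0.        ] 45.04622195096105
wrist  [[0.259, 0.937, 0.234, 0.209], [-0.966, 0.252, 0.06, -0.513], [-0.002, -0.242, 0.97, 0.384], [0.0, 0.0, 0.0, 1.0]] [-0.01306867  0.          0.          0.          0.        ] 66.95416096056691
```

View pics/scene.png

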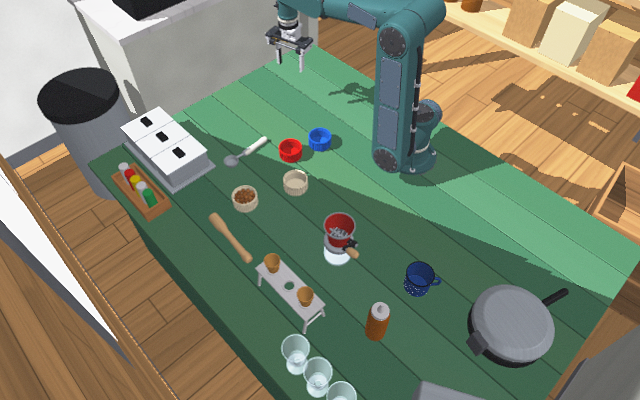

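View pics/top.png

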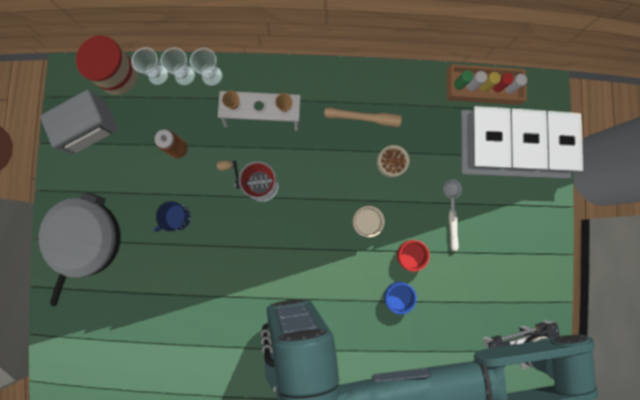

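The scene picture shows the cream ramekin at about (295,182), nuts at (245,198), chopper at (340,235) and its knob at (350,247). In the top view the same things are at (369,221), (393,160), (260,182) and (226,166), with the crank pointing left in the picture (+y).

```bash
cat > m.py <<'E'
from h import *
def circ(P):
    A=np.c_[2*P,np.ones(len(P))];s=np.linalg.lstsq(A,(P**2).sum(1),rcond=None)[0];return s[:2].round(4),round(float(np.sqrt(s[2]+s[:2]@s[:2])),4)
def near(C,c,r,z0,z1):
    return C[(np.hypot(C[...,0]-c[0],C[...,1]-c[1])<r)&(C[...,2]>z0)&(C[...,2]<z1)]
E
python3 - <<'E'
from m import *
for n in('top','scene'):
    s=pickle.load(open(n+'.pkl','rb'));C=cloud(s);hsv=cv2.cvtColor(s['image'],cv2.COLOR_RGB2HSV)
    S=dict(top=dict(empty=(369,221),nut=(393,160),hop=(258,180),knob=(225,166)),scene=dict(empty=(295,182),nut=(245,198),hop=(340,228),knob=(351,248)))[n]
    for k,uv in S.items():
        z=dict(empty=.05,nut=.05,hop=.18,knob=.18)[k];c=onz(s,[uv],z)[0][:2]
        P=near(C,c,.07,z-.012,z+.012)
        print(n,k,'ray',c.round(3),len(P),P.mean(0).round(4) if len(P) else '',circ(P[:,:2]) if len(P)>5 else '', cv2.minEnclosingCircle(P[:,:2].astype(np.float32)) if len(P) else '')
    if n=='top':
        # knob cloud by colour
        u0,v0=S['knob'];
    u0,v0=S['knob'];w=C[v0-12:v0+13,u0-14:u0+15].reshape(-1,3);hh=hsv[v0-12:v0+13,u0-14:u0+15].reshape(-1,3)
    m=(hh[:,0]<22)&(hh[:,0]>6)&(hh[:,1]>60)&(hh[:,2]>90);print('knob px',m.sum(),np.nanmean(w[m],0).round(4),np.nanmin(w[m],0).round(3),np.nanmax(w[m],0).round(3))
    P=C.reshape(-1,3);e=np.nanpercentile(P[:,2],[50]);print('table z',e)
a=cv2.resize(pickle.load(open('scene.pkl','rb'))['image'][130:290,200:440],None,fx=3.3,fy=3.3,interpolation=cv2.INTER_CUBIC);cv2.imwrite('pics/c1.png',a[:,:,::-1])
E
```

```text
top empty ray [ 0.436 -0.188] 215 [ 0.4365 -0.1892  0.0467] (array([ 0.4356, -0.187 ]), 0.042) ((0.43542560935020447, -0.1874171942472458), 0.045477207750082016)
top nut ray [ 0.616 -0.255] 562 [ 0.617  -0.2569  0.046 ] (array([ 0.6167, -0.2569]), 0.032) ((0.6169597506523132, -0.25730767846107483), 0.04530368745326996)
top hop ray [0.529 0.123] 259 [0.5357 0.1296 0.1754] (array([0.5314, 0.1263]), 0.0458) ((0.5316655039787292, 0.1270560622215271), 0.04914947226643562)
top knob ray [0.564 0.212] 222 [0.5616 0.1938 0.1752] (array([0.552 , 0.1906]), 0.032) ((0.5558995604515076, 0.1883939653635025), 0.04962250962853432)
knob px 106 [0.5675 0.2158 0.174 ] [ 0.557  0.197 -0.003] [0.58  0.258 0.183]
table z [-0.00230167]
scene empty ray [ 0.445 -0.175] 182 [ 0.4352 -0.1873  0.0477] (array([ 0.4369, -0.1871]), 0.042) ((0.43687254190444946, -0.18883445858955383), 0.04733480140566826)
scene nut ray [ 0.622 -0.243] 407 [ 0.6162 -0.2559  0.0483] (array([ 0.6155, -0.2567]), 0.0334) ((0.6137565970420837, -0.25335484743118286), 0.04895710572600365)
scene hop ray [0.537 0.136] 259 [0.5292 0.1256 0.1779] (array([0.5368, 0.1331]), 0.0505) ((0.5357354879379272, 0.14123821258544922), 0.06672406196594238)
scene knob ray [0.564 0.208] 170 [0.5663 0.197  0.1785] (array([0.555 , 0.1906]), 0.0335) ((0.5594792366027832, 0.18762032687664032), 0.05170116573572159)
knob px 93 [0.5701 0.2176 0.1745] [0.482 0.175 0.001] [0.582 0.236 0.186]
table z [0.00055125]
```

View pics/c1.png

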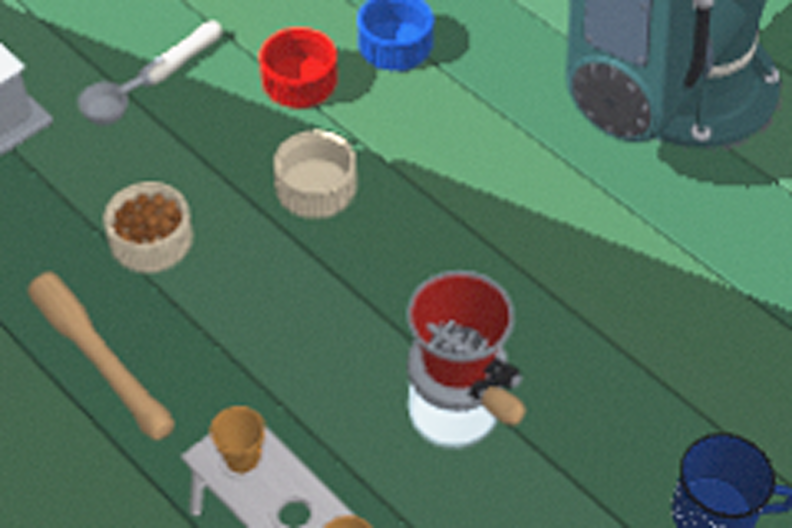

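The crop shows the crank arm and knob on the far right of the jar, with the knob tip at crop (510,405). The empty ramekin is at crop (315,172), with open counter between it and the chopper.

```bash
cat > g.py <<'E'
from m import *
def go(p,yaw=None):
    o=robot.get_obs();A=R.from_euler('xyz',o['ee_rot'])
    y=o['ee_rot'][2] if yaw is None else np.radians(yaw)
    B=R.from_euler('xyz',[np.pi,0,y])
    print('t',round(o['time'],2),'pos',np.round(o['tool_pos'],4),'rpy deg',np.degrees(o['ee_rot']).round(1),'q',np.round(o['joint_positions'],2))
    print(' turn',(A.inv()*B).as_rotvec().round(3),'shift cm',(A.inv().apply(np.array(p)-o['tool_pos'])*100).round(2))
E
python3 - <<'E'
from g import *
E=np.array([.436,-.187]);T=np.array([.545,.0225]);d=(T-E)/np.linalg.norm(T-E);print(d,np.degrees(np.arctan2(d[1],d[0])),np.linalg.norm(T-E))
s=E-d*.085;print(s);o=robot.get_obs();print(R.from_euler('xyz',o['ee_rot']).as_matrix().round(3),o['width'])
for yaw in(62.5,-117.5): go([*s,.15],yaw)
s=pickle.load(open('wrist.pkl','rb'));print(np.array(s['T_tool_cam']).round(3))
# knob detail
for n in('top','scene'):
    s=pickle.load(open(n+'.pkl','rb'));C=cloud(s);P=near(C,(.567,.225),.045,.155,.2);P=P[P[:,1]>.195];q=P[:,:2]-P[:,:2].mean(0)
    print(n,len(P),P.mean(0).round(4),P.min(0).round(4),P.max(0).round(4),np.linalg.svd(q,full_matrices=False)[2][0].round(3))
E
```

```text
[0.46155271 0.88711278] 62.51265325345628 0.23615937415228727
[ 0.39676802 -0.26240459]
[[ 0.966  0.259 -0.   ]
 [ 0.259 -0.966  0.002]
 [ 0.    -0.002 -1.   ]] 0.09427156340928176
t 0.15 pos [ 0.1423 -0.5309  0.2046] rpy deg [-179.9   -0.    15. ] q [-1.41  0.09  1.37 -0.    1.68 -0.1 ]
 turn [-0.001 -0.001 -0.829] shift cm [ 31.53 -19.33   5.5 ]
t 0.15 pos [ 0.1423 -0.5309  0.2046] rpy deg [-179.9   -0.    15. ] q [-1.41  0.09  1.37 -0.    1.68 -0.1 ]
 turn [-1.000e-03  2.000e-03  2.313e+00] shift cm [ 31.53 -19.33   5.5 ]
[[ 0.     0.97   0.242  0.069]
 [ 1.    -0.001  0.    -0.   ]
 [ 0.001  0.242 -0.97  -0.179]
 [ 0.     0.     0.     1.   ]]
top 122 [0.5688 0.2152 0.1751] [0.5571 0.1972 0.1629] [0.5824 0.235  0.1834] [ 0.168 -0.986]
scene 101 [0.5724 0.2174 0.1777] [0.5599 0.1956 0.1659] [0.583  0.236  0.1861] [-0.161  0.987]
```

move_arm(
  deltas=[0,0,-0.14,4.5,-2,0,-0.1,0,0,-0.28,9,-4.5,1,-0.1,0,0,-0.42,13.5,-7,2,-0.1,0,0,-0.56,18,-10,3,-0.1,0,0,-0.7,23,-13,4,-0.1,0,0,-0.829,27.5,-16,5,-0.1,0,0,-0.829,32.55,-20.45,5.5,-0.1,0,0,-0.829,32.55,-20.45,5.5,-0.1],
)

```text
time: 0.95
tool_pos: [0.4047, -0.247, 0.1497]
ee_rot: [-3.141, -0.001, 1.092]
wrist_force: [-0.3, -1.0, -0.3]
width: 0.0516
finger_force: 0.0
```

```bash
cat > w.py <<'E'
from g import *
import sys
s=snap('wrist');s2=snap('top')
cv2.imwrite(f'pics/{sys.argv[1]}.png',s['image'][:,:,::-1])
for n,x in(('wrist',s),('top',s2)):
    C=cloud(x)
    for k,c,z,r in(('empty',eval(sys.argv[2]),.05,.06),('nut',(.6165,-.257),.05,.06),('hop',(.5314,.1265),.18,.053)):
        P=near(C,c,r,z-.008,z+.008)
        if len(P)>30:print(n,k,len(P),circ(P[:,:2]),cv2.minEnclosingCircle(P[:,:2].astype(np.float32)))
print(robot.get_obs()['wrist_force'].round(2),robot.get_obs()['width'])
E
python3 w.py w1 "(.436,-.187)"; python3 -c "
from g import *
go([.4037,-.249,.028],62.5)"
```

```text
wrist empty 2157 (array([ 0.4351, -0.1861]), 0.0416) ((0.4349830150604248, -0.1861053705215454), 0.04507993906736374)
wrist nut 6071 (array([ 0.6159, -0.2557]), 0.0329) ((0.6156134605407715, -0.2566121816635132), 0.045875098556280136)
top empty 183 (array([ 0.4356, -0.187 ]), 0.0421) ((0.435679167509079, -0.18731653690338135), 0.04525190219283104)
top nut 436 (array([ 0.6168, -0.2566]), 0.0318) ((0.616949200630188, -0.2575684189796448), 0.04518762603402138)
top hop 206 (array([0.5314, 0.1264]), 0.0462) ((0.5313997268676758, 0.12701812386512756), 0.049312446266412735)
[-0.14 -0.55 -0.35] 0.05150240335335503
t 1.05 pos [ 0.4055 -0.2451  0.1494] rpy deg [-1.799e+02 -1.000e-01  6.290e+01] q [-0.66 -0.06  1.63  0.    1.57 -0.19]
 turn [-0.002 -0.002  0.007] shift cm [-0.45  0.04 12.14]
```

move_arm(
  deltas=[0,0,0,0,0,3,-0.1,0,0,0,-0.2,0,6,-0.1,0,0,0,-0.4,0,9,-0.1,0,0,0,-0.4,0,11,-0.1,0,0,0,-0.4,0,12.1,-0.1,0,0,0,-0.4,0,12.1,-0.1,0,0,0,-0.4,0,12.1,-0.1],
)

```text
time: 1.75
tool_pos: [0.4023, -0.2538, 0.0303]
ee_rot: [3.14, 0.0, 1.09]
wrist_force: [-0.5, 0.6, 0.6]
width: 0.0517
finger_force: 0.0
```

```bash
python3 -c "
from g import *
E=np.array([.435,-.1865]);T=np.array([.547,.0225]);d=(T-E)/np.linalg.norm(T-E)
a=np.degrees(np.arctan2(d[1],d[0]));go([*(E-d*.0454),.028],a);go([*(T-d*.0454),.028],a);print(robot.get_obs()['wrist_force'])"
```

```text
t 1.75 pos [ 0.4023 -0.2538  0.0303] rpy deg [179.9   0.   62.5] q [-0.68  0.03  1.79 -0.    1.32 -0.2 ]
 turn [0.001 0.    0.011] shift cm [ 2.94 -0.27  0.23]
t 1.75 pos [ 0.4023 -0.2538  0.0303] rpy deg [179.9   0.   62.5] q [-0.68  0.03  1.79 -0.    1.32 -0.2 ]
 turn [0.001 0.    0.011] shift cm [2.665e+01 1.000e-02 2.200e-01]
[-0.47598858  0.64753612  0.62663857]
```

move_arm(
  deltas=[0,0,0.01,0.8,-0.2,0.1,-0.1,0,0,0.01,1.5,-0.25,0.2,-0.1,0,0,0.01,2.1,-0.25,0.2,-0.1,0,0,0.01,2.6,-0.25,0.2,-0.1,0,0,0.01,3,-0.25,0.2,-0.1,0,0,0.01,3.4,-0.25,0.2,-0.1,0,0,0.01,4,-0.25,0.2,-0.1,0,0,0.01,4.7,-0.2,0.2,-0.1],
)

```text
time: 2.55
tool_pos: [0.422, -0.2105, 0.0277]
ee_rot: [3.141, 0.001, 1.08]
wrist_force: [-0.3, -1.9, 1.0]
width: 0.0518
finger_force: 1.0
```

move_arm(
  deltas=[0,0,0,0.7,0,0,-0.1,0,0,0,1.4,0,0,-0.1,0,0,0,2.1,0,0,-0.1,0,0,0,2.8,0,0,-0.1,0,0,0,3.5,0,0,-0.1,0,0,0,4.2,0.05,0,-0.1,0,0,0,4.9,0.05,0,-0.1,0,0,0,5.6,0.05,0,-0.1],
)

```text
time: 3.35
tool_pos: [0.449, -0.1608, 0.0275]
ee_rot: [3.141, 0.0, 1.081]
wrist_force: [-1.1, -2.0, 1.9]
width: 0.0515
finger_force: 1.5
```

```bash
python3 w.py w2 "(.476,-.110)"; python3 -c "
from g import *
T=np.array([.547,.0225]);a=np.radians(61.9);go([*(T-np.array([np.cos(a),np.sin(a)])*.0454),.028],61.9)"
```

```text
wrist empty 7073 (array([ 0.4699, -0.1214]), 0.0418) ((0.4685649275779724, -0.12402135878801346), 0.04835646599531174)
wrist nut 2833 (array([ 0.6015, -0.2298]), 0.0155) ((0.6043879985809326, -0.23112817108631134), 0.027055753394961357)
top empty 83 (array([ 0.4708, -0.1204]), 0.0422) ((0.47240227460861206, -0.1178215816617012), 0.04452139884233475)
top nut 412 (array([ 0.6171, -0.2568]), 0.0317) ((0.6168570518493652, -0.257882684469223), 0.045578863471746445)
top hop 203 (array([0.5315, 0.1264]), 0.0463) ((0.5318750143051147, 0.1269892305135727), 0.04923092946410179)
[ 0.23 -0.1   0.33] 0.05185066928097893
t 3.45 pos [ 0.4492 -0.16    0.0272] rpy deg [-1.8e+02 -1.0e-01  6.2e+01] q [-0.46  0.03  1.79  0.    1.32  0.03]
 turn [-0.    -0.001  0.001] shift cm [16.16  0.05 -0.05]
```

View pics/w2.png

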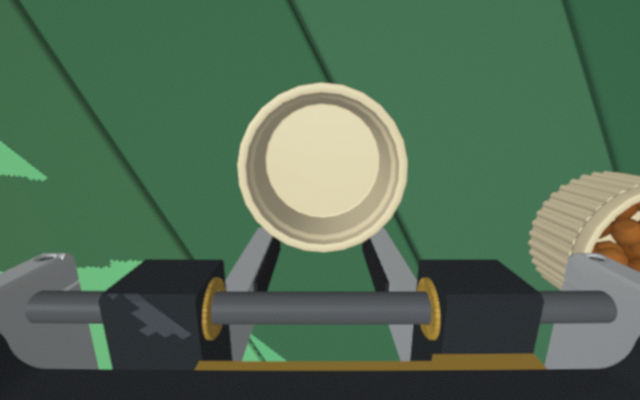

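The ramekin sits squarely in the cradle, centred at (322,165). It has moved to (0.470,-0.121), so I'll keep pushing.

move_arm(
  deltas=[0,0,0,0.5,0,0,-0.1,0,0,0,1.2,0,0,-0.1,0,0,0,1.9,0,0,-0.1,0,0,0,2.6,0,0,-0.1,0,0,0,3.3,0,0,-0.1,0,0,0,4,0,0,-0.1,0,0,0,4.7,0,0,-0.1,0,0,0,5.4,0,0,-0.1],
)

```text
time: 4.25
tool_pos: [0.4743, -0.1129, 0.0273]
ee_rot: [-3.141, -0.0, 1.081]
wrist_force: [0.1, -0.5, -0.2]
width: 0.052
finger_force: 0.6
```

move_arm(
  deltas=[0,0,0,0.7,0,0,-0.1,0,0,0,1.4,0,0,-0.1,0,0,0,2.1,0,0,-0.1,0,0,0,2.8,0,0,-0.1,0,0,0,3.5,0,0,-0.1,0,0,0,4.2,0,0,-0.1,0,0,0,4.8,0,0,-0.1,0,0,0,5.3,0,0,-0.1],
)

```text
time: 5.05
tool_pos: [0.4993, -0.0664, 0.0275]
ee_rot: [3.142, 0.0, 1.081]
wrist_force: [-0.7, -1.0, -0.7]
width: 0.0515
finger_force: 0.6
```

```bash
python3 w.py w3 "(.520,-.028)"; python3 -c "
from g import *
T=np.array([.547,.0225]);a=np.radians(61.9);go([*(T-np.array([np.cos(a),np.sin(a)])*.0454),.028],61.9)"
```

```text
wrist empty 7320 (array([ 0.5196, -0.0276]), 0.0422) ((0.5161584615707397, -0.03266225755214691), 0.05241210758686066)
top empty 53 (array([ 0.5211, -0.0235]), 0.0396) ((0.5245379209518433, -0.01625777781009674), 0.04005168005824089)
top nut 440 (array([ 0.6168, -0.2567]), 0.0322) ((0.6173638701438904, -0.25801169872283936), 0.04576675966382027)
top hop 207 (array([0.5315, 0.1265]), 0.0462) ((0.5320205688476562, 0.12669560313224792), 0.04904860258102417)
[ 0.02 -0.57 -0.85] 0.05184306017281997
t 5.15 pos [ 0.4996 -0.0661  0.0276] rpy deg [180.  -0.  62.] q [-0.24  0.09  1.73  0.    1.32  0.24]
 turn [ 0.    -0.001  0.001] shift cm [ 5.51  0.02 -0.04]
```

View pics/w3.png

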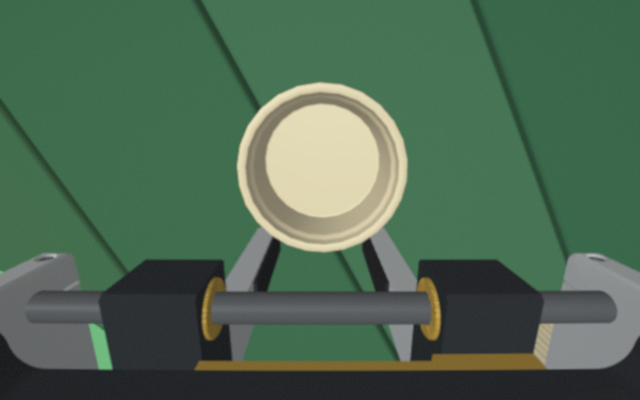

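The ramekin is still centred in the cradle at (322,165). Now the last 5.5 cm, slowing towards the end.

move_arm(
  deltas=[0,0,0,0.5,0,0,-0.1,0,0,0,1.1,0,0,-0.1,0,0,0,1.7,0,0,-0.1,0,0,0,2.3,0,0,-0.1,0,0,0,2.9,0,0,-0.1,0,0,0,3.4,0,0,-0.1,0,0,0,3.8,0,0,-0.1,0,0,0,4.1,0,0,-0.1],
)

```text
time: 5.95
tool_pos: [0.5186, -0.0304, 0.0275]
ee_rot: [3.141, 0.0, 1.081]
wrist_force: [-0.3, -2.0, 1.0]
width: 0.0515
finger_force: 0.9
```

move_arm(
  deltas=[0,0,0,0.3,0,0,-0.1,0,0,0,0.6,0,0,-0.1,0,0,0,0.9,0,0,-0.1,0,0,0,1.1,0,0,-0.1,0,0,0,1.3,0,0,-0.1,0,0,0,1.4,0,0,-0.1,0,0,0,1.4,0,0,-0.1],
)

```text
time: 6.65
tool_pos: [0.5251, -0.0182, 0.0275]
ee_rot: [3.141, -0.0, 1.081]
wrist_force: [0.3, -0.6, 1.2]
width: 0.0517
finger_force: 0.8
```

move_arm(
  deltas=[0,0,0,-0.3,0,0,-0.1,0,0,0,-1,0,0,-0.1,0,0,0,-2,0,0,-0.1,0,0,0,-4,0,0,-0.1,0,0,0,-6,0,0,-0.1,0,0,0,-8,0,0,-0.1,0,0,0,-9,0,0,-0.1,0,0,0,-9,0,0,-0.1],
)

```text
time: 7.45
tool_pos: [0.482, -0.0989, 0.0275]
ee_rot: [3.142, -0.0, 1.078]
wrist_force: [0.9, -0.1, -0.7]
width: 0.0517
finger_force: 0.0
```

```bash
python3 w.py w4 "(.546,.0215)"; python3 -c "
from g import *
s=snap('scene');P=near(cloud(s),(.546,.0215),.06,.042,.058);print('scene',circ(P[:,:2]))
i=s['image'][150:300,230:430];cv2.imwrite('pics/s4.png',cv2.resize(i,None,fx=3.5,fy=3.5,interpolation=cv2.INTER_CUBIC)[:,:,::-1])
go([.5,-.1,.15])"
```

```text
wrist empty 2953 (array([0.5448, 0.019 ]), 0.0404) ((0.5413109064102173, 0.011625715531408787), 0.04345325753092766)
top empty 182 (array([0.5463, 0.0208]), 0.0421) ((0.5464968085289001, 0.020653923973441124), 0.04498836025595665)
top nut 433 (array([ 0.6167, -0.2565]), 0.032) ((0.6171889901161194, -0.2574717402458191), 0.04530174657702446)
top hop 202 (array([0.5316, 0.1264]), 0.0463) ((0.5321218967437744, 0.12682214379310608), 0.04901350289583206)
[ 0.52  0.25 -0.33] 0.051943304121030216
scene (array([0.5477, 0.0205]), 0.042)
t 7.6 pos [ 0.4828 -0.0974  0.0275] rpy deg [180.   -0.   61.9] q [-0.31  0.07  1.76  0.    1.32  0.18]
 turn [ 0. -0. -0.] shift cm [  0.59   1.64 -12.25]
```

View pics/w4.png

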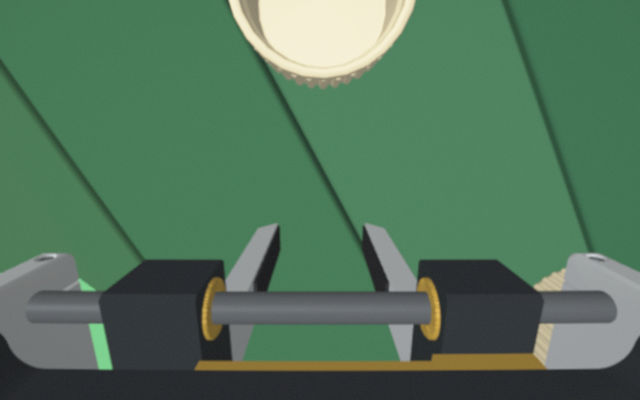

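View pics/s4.png

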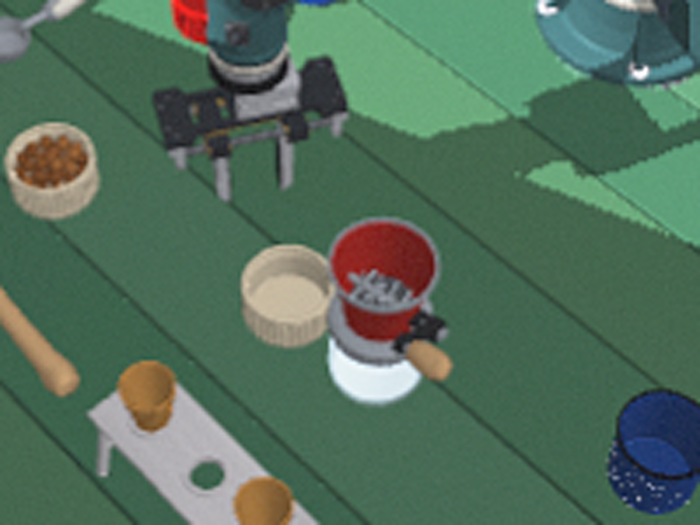

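The ramekin stands upright beside the jar on the side away from the crank (crop (288,295)). The gap to the glass is about 16 mm, the chopper has not moved and the fingers are clear. Now on to the nuts.

move_arm(
  deltas=[0,0,0,0,0,-4,0.5,0,0,0,0,0,-8,1,0,0,0,0,0,-12,1,0,0,0,-1.5,4,-13,1,0,0,0,-3.5,9,-13,1,0,0,0,-5.5,14,-13,1,0,0,0,-7,17.5,-13,1,0,0,0,-7.7,19.3,-13,1],
)

```text
time: 8.4
tool_pos: [0.6186, -0.2587, 0.1559]
ee_rot: [-3.141, 0.0, 1.08]
wrist_force: [0.3, -0.1, -0.8]
width: 0.0004
finger_force: 0.0
```

```bash
python3 w.py w5 "(.546,.0215)"; python3 -c "
from g import *
go([.6165,-.2565,.08])"
```

```text
wrist empty 328 (array([0.5389, 0.0032]), 0.0256) ((0.5287579298019409, -0.014595110900700092), 0.021850790828466415)
wrist nut 3978 (array([ 0.6168, -0.2536]), 0.0311) ((0.6155387759208679, -0.25583451986312866), 0.045069023966789246)
top empty 183 (array([0.5463, 0.0207]), 0.0421) ((0.5463505387306213, 0.020541321486234665), 0.044973984360694885)
top nut 66 (array([ 0.6159, -0.2569]), 0.0414) ((0.6150110960006714, -0.25110676884651184), 0.04391489550471306)
top hop 203 (array([0.5315, 0.1265]), 0.0463) ((0.5315508842468262, 0.1268683820962906), 0.04901925101876259)
[ 0.38  0.79 -0.47] 0.00043066517734192673
t 8.5 pos [ 0.6179 -0.2577  0.1556] rpy deg [-179.9    0.    61.9] q [-0.48  0.37  1.13 -0.    1.64  0.01]
 turn [-0.002  0.    -0.   ] shift cm [ 0.04 -0.17  7.56]
```

move_arm(
  deltas=[0,0,0,0,-0.1,3,1,0,0,0,0,-0.1,5,1,0,0,0,0,-0.1,6.5,1,0,0,0,0,-0.1,7.3,1,0,0,0,0,-0.1,7.5,1,0,0,0,0,-0.1,7.5,1,0,0,0,0,-0.1,7.5,1,0,0,0,0,-0.1,7.5,1],
)

```text
time: 9.3
tool_pos: [0.6164, -0.2564, 0.0839]
ee_rot: [3.139, -0.0, 1.081]
wrist_force: [-0.2, 0.8, -0.3]
width: 0.0005
finger_force: 0.0
```

move_arm(
  deltas=[0,0,0,0,0,0,1,0,0,0,0,0,0,1,0,0,0,0,0,0,1,0,0,0,0,0,0,1,0,0,0,0,0,0,1,0,0,0,0,0,0,1,0,0,0,0,0,0,1,0,0,0,0,0,0,1],
)

```text
time: 10.1
tool_pos: [0.6158, -0.256, 0.0825]
ee_rot: [-3.142, 0.0, 1.081]
wrist_force: [-0.4, -0.6, -0.6]
width: 0.0009
finger_force: 0.0
```

move_arm(
  deltas=[0,0,0,0,0,0,1,0,0,0,0,0,0,1,0,0,0,0,0,0,1,0,0,0,0,0,0,1,0,0,0,0,0,0,1,0,0,0,0,0,0,1,0,0,0,0,0,0,1,0,0,0,0,0,0,1],
)

```text
time: 10.9
tool_pos: [0.6158, -0.2561, 0.0825]
ee_rot: [3.142, 0.0, 1.081]
wrist_force: [0.2, -0.7, 0.2]
width: 0.0004
finger_force: 0.0
```

move_arm(
  deltas=[0,0,0,0,0,0,1,0,0,0,0,0,0,1,0,0,0,0,0,0,1,0,0,0,0,0,0,1,0,0,0,0,0,0,1,0,0,0,0,0,0,1,0,0,0,0,0,0,1,0,0,0,0,0,0,1],
)

```text
time: 11.7
tool_pos: [0.6158, -0.256, 0.0825]
ee_rot: [3.142, 0.0, 1.081]
wrist_force: [-0.1, 1.4, -0.6]
width: 0.0006
finger_force: 0.0
```

```bash
python3 -c "
from g import *
go([.57,.2155,.28],62)
for n in ['top']:
    s=snap(n);P=near(cloud(s),(.567,.225),.045,.155,.2);P=P[P[:,1]>.195];print(len(P),P.mean(0),P.min(0),P.max(0))"
```

```text
t 11.7 pos [ 0.6158 -0.256   0.0825] rpy deg [180.    0.   61.9] q [-0.48  0.39  1.24 -0.    1.5   0.01]
 turn [ 0.     0.    -0.001] shift cm [ 39.45 -26.23 -19.76]
122 [0.56869984 0.21510786 0.17557993] [0.55658467 0.19695236 0.16549128] [0.58157295 0.23440989 0.18514594]
```

The hold was at z = 0.0825, which is 32 mm above the rim. I'll drop 2.5 mm so both readings (rim and nut heap) fall within 2–3 cm, and hold again.

move_arm(
  deltas=[0,0,0,0,0,0.25,1,0,0,0,0,0,0.25,1,0,0,0,0,0,0.25,1,0,0,0,0,0,0.25,1,0,0,0,0,0,0.25,1,0,0,0,0,0,0.25,1,0,0,0,0,0,0.25,1,0,0,0,0,0,0.25,1],
)

```text
time: 12.55
tool_pos: [0.6158, -0.2561, 0.08]
ee_rot: [3.141, 0.0, 1.081]
wrist_force: [0.2, -0.3, 0.2]
width: 0.0004
finger_force: 0.0
```

move_arm(
  deltas=[0,0,0,0,0,0,1,0,0,0,0,0,0,1,0,0,0,0,0,0,1,0,0,0,0,0,0,1,0,0,0,0,0,0,1,0,0,0,0,0,0,1,0,0,0,0,0,0,1,0,0,0,0,0,0,1],
)

```text
time: 13.35
tool_pos: [0.6158, -0.256, 0.08]
ee_rot: [3.142, 0.0, 1.081]
wrist_force: [0.6, 0.2, 0.0]
width: 0.0005
finger_force: 0.0
```

move_arm(
  deltas=[0,0,0,0,0,0,1,0,0,0,0,0,0,1,0,0,0,0,0,0,1,0,0,0,0,0,0,1,0,0,0,0,0,0,1,0,0,0,0,0,0,1,0,0,0,0,0,0,1,0,0,0,0,0,0,1],
)

```text
time: 14.15
tool_pos: [0.6158, -0.2561, 0.08]
ee_rot: [3.141, 0.0, 1.081]
wrist_force: [0.1, 0.0, 0.5]
width: 0.0005
finger_force: 0.0
```

move_arm(
  deltas=[0,0,0,0,0,0,1,0,0,0,0,0,0,1,0,0,0,0,0,0,1,0,0,0,0,0,0,1,0,0,0,0,0,0,1,0,0,0,0,0,0,1,0,0,0,0,0,0,1,0,0,0,0,0,0,1],
)

```text
time: 14.95
tool_pos: [0.6157, -0.2561, 0.08]
ee_rot: [3.142, 0.0, 1.081]
wrist_force: [0.5, -0.4, 0.2]
width: 0.0003
finger_force: 0.0
```

move_arm(
  deltas=[0,0,0,0,0,-3,1,0,0,0,0,0,-7,1,0,0,0,0,0,-11,1,0,0,0,0,0,-15,1,0,0,0,0,0,-18,1,0,0,0,0,0,-20,1,0,0,0,0,0,-20,1],
)

```text
time: 15.65
tool_pos: [0.6169, -0.2566, 0.2848]
ee_rot: [3.133, -0.0, 1.081]
wrist_force: [-0.3, -0.7, 0.5]
width: 0.0006
finger_force: 0.0
```

```bash
python3 -c "
from g import *
go([.57,.2155,.28],62)"
```

```text
t 15.65 pos [ 0.6169 -0.2566  0.2848] rpy deg [179.5  -0.   61.9] q [-0.48  0.36  0.89 -0.    1.88  0.01]
 turn [ 0.008 -0.    -0.001] shift cm [ 39.45 -26.36   0.26]
```

move_arm(
  deltas=[0,0,0,3,-2,0,1,0,0,0,6.5,-4.3,0,1,0,0,0,10,-6.7,0,1,0,0,0,13.5,-9,0,1,0,0,0,17,-11.4,0,1,0,0,0,20.5,-13.7,0,1,0,0,0,24,-16,0,1,0,0,0,27,-18,0,1],
)

```text
time: 16.45
tool_pos: [0.5829, 0.069, 0.2779]
ee_rot: [-3.139, 0.001, 1.082]
wrist_force: [-0.1, -0.2, -0.4]
width: 0.0007
finger_force: 0.0
```

move_arm(
  deltas=[0,0,0,3,-2,0,1,0,0,0,6,-4,0,1,0,0,0,9,-6,0,1,0,0,0,11.5,-7.8,0,1,0,0,0,12.3,-8.3,0,1,0,0,0,12.3,-8.3,0,1,0,0,0,12.3,-8.3,0,1],
)

```text
time: 17.15
tool_pos: [0.5687, 0.2134, 0.279]
ee_rot: [-3.141, 0.002, 1.08]
wrist_force: [0.2, -0.4, -0.1]
width: 0.0007
finger_force: 0.0
```

```bash
python3 -c "
from g import *
s=snap('wrist');C=cloud(s);cv2.imwrite('pics/w6.png',s['image'][:,:,::-1])
P=near(C,(.567,.225),.045,.155,.2);P=P[P[:,1]>.197];print(len(P),P.mean(0),P.min(0),P.max(0))
hsv=cv2.cvtColor(s['image'],cv2.COLOR_RGB2HSV);m=(hsv[...,0]>6)&(hsv[...,0]<24)&(hsv[...,1]>60)&(C[...,2]>.15)&(C[...,2]<.2);Q=C[m];print(len(Q),Q.mean(0),np.percentile(Q,[1,99],axis=0))
go([.57,.2155,.2095],62)"
```

```text
904 [0.56917667 0.21898474 0.17747376] [0.55538438 0.19723786 0.16648421] [0.58156738 0.23724562 0.18287318]
2036 [0.6770188  0.17480111 0.16396126] [[0.55768753 0.04443359 0.15021139]
 [0.77500801 0.23619903 0.18169286]]
t 17.2 pos [0.5689 0.2131 0.2794] rpy deg [-1.80e+02  1.00e-01  6.18e+01] q [ 0.27  0.22  1.08 -0.    1.85  0.76]
 turn [-0.     0.001 -0.003] shift cm [ 0.28 -0.02  6.99]
```

View pics/w6.png

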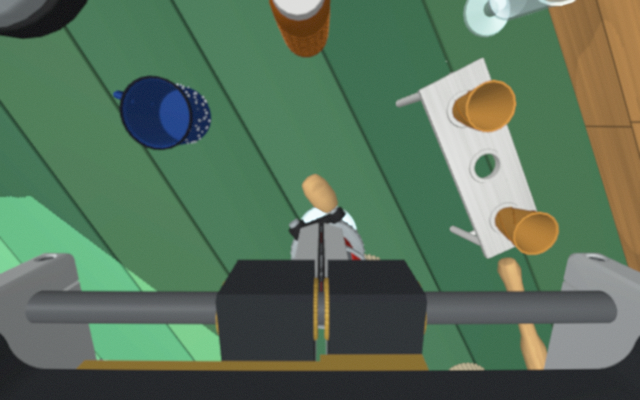

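The view shows the knob at (320,193), just ahead of the closed fingers. Its measured centre is (0.569, 0.216) and its top is at about 0.184.

move_arm(
  deltas=[0,0,0,0.25,0,2,1,0,0,0,0.25,0,4,1,0,0,0,0.25,0,5.5,1,0,0,0,0.25,0,6.6,1,0,0,0,0.25,0,7,1,0,0,0,0.25,0,7,1,0,0,0,0.25,0,7,1,0,0,0,0.25,0,7,1],
)

```text
time: 18.0
tool_pos: [0.5704, 0.2168, 0.2112]
ee_rot: [3.14, -0.001, 1.081]
wrist_force: [0.7, 0.5, -0.3]
width: 0.0007
finger_force: 0.0
```

move_arm(
  deltas=[0,0,0,0,0,0,1,0,0,0,0,0,0,1,0,0,0,0,0,0,1,0,0,0,0,0,0,1,0,0,0,0,0,0,1,0,0,0,0,0,0,1,0,0,0,0,0,0,1,0,0,0,0,0,0,1],
)

```text
time: 18.8
tool_pos: [0.5698, 0.2167, 0.2099]
ee_rot: [3.142, 0.0, 1.081]
wrist_force: [0.6, -0.3, -0.9]
width: 0.0008
finger_force: 0.0
```

```bash
python3 w.py w7 "(.546,.0215)"; python3 -c "
from g import *
go([.5695,.2158,.209])
s=snap('scene');P=near(cloud(s),(.546,.0215),.06,.042,.058);print('scene',circ(P[:,:2]))
P=near(cloud(s),(.567,.225),.045,.155,.19);P=P[P[:,1]>.195];print(P.min(0),P.max(0))
i=s['image'][150:300,230:430];cv2.imwrite('pics/s7.png',cv2.resize(i,None,fx=3.5,fy=3.5,interpolation=cv2.INTER_CUBIC)[:,:,::-1])"
```

```text
top empty 178 (array([0.5465, 0.0208]), 0.0421) ((0.5469332933425903, 0.020804407075047493), 0.04509869962930679)
top nut 425 (array([ 0.6164, -0.2567]), 0.0322) ((0.6168801188468933, -0.25687262415885925), 0.04512031003832817)
top hop 209 (array([0.5317, 0.1263]), 0.0463) ((0.5318583250045776, 0.12675437331199646), 0.049078963696956635)
[ 0.53  0.43 -0.14] 0.0003516762635809799
t 18.9 pos [0.5698 0.2167 0.2099] rpy deg [-180.     0.    61.9] q [ 0.27  0.22  1.21 -0.    1.71  0.76]
 turn [-0.  0. -0.] shift cm [-0.09  0.01  0.09]
scene (array([0.548 , 0.0206]), 0.042)
[0.55847436 0.1950148  0.16202059] [0.58266487 0.23585369 0.18555531]
```

View pics/s7.png

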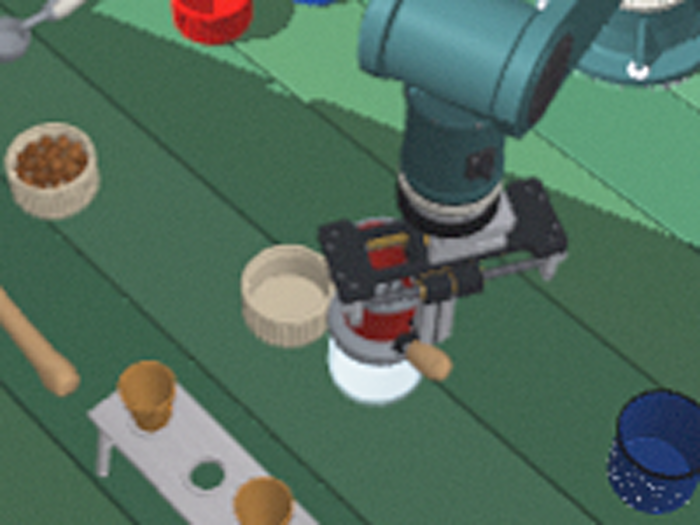

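The fingers at crop (438,320) point at the knob at (430,360), about 25 mm above it, and nothing has moved. I'll hold a little longer and hand in.

move_arm(
  deltas=[0,0,0,0,0,0,1,0,0,0,0,0,0,1,0,0,0,0,0,0,1,0,0,0,0,0,0,1,0,0,0,0,0,0,1,0,0,0,0,0,0,1,0,0,0,0,0,0,1,0,0,0,0,0,0,1],
)

```text
time: 19.75
tool_pos: [0.5698, 0.2167, 0.2099]
ee_rot: [3.142, 0.0, 1.081]
wrist_force: [1.0, -0.3, 0.2]
width: 0.0004
finger_force: 0.0
```

move_arm(
  deltas=[0,0,0,0,0,0,1,0,0,0,0,0,0,1,0,0,0,0,0,0,1,0,0,0,0,0,0,1,0,0,0,0,0,0,1,0,0,0,0,0,0,1,0,0,0,0,0,0,1,0,0,0,0,0,0,1],
)

```text
time: 20.55
tool_pos: [0.5698, 0.2167, 0.2099]
ee_rot: [3.142, 0.0, 1.081]
wrist_force: [-0.3, -0.0, 0.7]
width: 0.0005
finger_force: 0.0
```

```bash
python3 -c "
from bench import robot
print(robot.close_job())"
```

```text
the job is handed in; nothing more can be done
None
```

I pushed the empty ramekin to about 16 mm from the jar on the side away from the crank, held over the hazelnuts for more than two seconds, and handed the job in at about 20.5 s, still pointing about 25 mm above the crank knob; the chopper stayed put and I saw no sign of touching anything else.

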